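# Tip the compressor housing onto its back and push it up to the bench stop

## Robot

A 6-joint arm with a two-finger parallel gripper is mounted at the origin on the work surface. World frame = base frame: x ahead of the robot, y to its left, z up, the work surface at z = 0. Lengths are in m, angles in rad, forces in N, time in s.
With the tool pointing down it reaches from about 0.35 to 0.975 m from the base axis. Payload 4.9 kg.
Tool frame: the origin (TCP) lies midway between the tips of the shut fingers; the grasp point (between the pads) lies 19 mm behind it (ctrl.hold_point_z is the distance from the TCP to the grasp point, in m); z points along the fingers, y is the line along which they close (so a half turn about z gives the same grasp; the last joint's range is limited). The gripper opens to 85 mm and grips with 20 to 120 N. Pads are 22 mm wide; open, the fingers measure 114 mm over their backs; the gripper's body (76 mm by 85 mm) begins 54 mm behind the grasp point. The pads swing forward as they close: fully open they stand 13 mm farther back than shut.
Start: joints at [-1.368, 0.053, 1.613, -0, 1.476, -0.119], TCP at [0.198, -0.593, 0.203] pointing down, gripper open.
Joint ranges: [-3.01, 3.01], [-1.01, 2.22], [0.06, 2.58], [-1.02, 4.17], [0.09, 2.62], [-3.14, 3.14]. Speed limits (rad/s): [2.57, 2.57, 3.14, 3.14, 3.14, 3.14].

## Interface

Orientations are given as a rotation vector (axis times angle).
In Python, from station import status, viewer, finish_job, ctrl gives the robot as it stands.
- The arm moves only by the shell command python3 -m jog 'ROWS' [FORCE]. ROWS is JSON, a list of rows, each a list of 7 numbers: the turn, a rotation vector about the tool's x, y, z each as a share of 5 degrees, from -1 to 1, then the shift along the tool's x, y, z each as a share of 30 mm, from -1 to 1, then the opening, from -1 (shut) to 1 (fully open). A call has 1 to 5 rows; each row shifts and turns the commanded pose from where the row before left it, along the tool's axes as they then stand; what a row does not reach is not made up. A row lasts 1/8 s, in which the tool goes at most 62.5 mm and 10.7 degrees, less where a joint would pass 70% of its speed; a pose out of reach is approached as far as the arm can. A call with a number of a shift or a turn outside -1 to 1 is refused whole. A call with a gripper value outside its range is refused whole. The fingers move at their own pace and stop on an object; FORCE is the grip in N (left out, the last holds). Time passes only in rows, so rows that do not move let the fingers close. It gives the time, the measured TCP pose, the force, the opening and the grip force at its end, in the units of the state.
- status.get_obs(): the state, without advancing time (a new reading comes with each control period).
- viewer.get_image(name): name is "side" or "top" or "wrist"; returns a dict with "img" (420x560x3 uint8, red, green, blue), "fovy" (degrees; the focal length in pixels is half the picture's height over the tangent of half this angle, whatever the lens; pixels are square), "cx", "cy" (the principal point, pixels), "rvec" (rotation vector, rad) and "tvec" (3), from world to camera coordinates, as OpenCV has them. Camera axes: x right, y down, z forward; pixel columns grow to the right and rows downward; lengths in m; the calibration is good to about 2 mm. A picture is of the moment at which its call begins. There is no depth.
- finish_job(): hands the job in; it is judged then, once.
The state is a dict: "t": time; "q": joint angles; "dq": joint speeds; "effort": joint torques, N m; "tool_pos": TCP position; "tool_rot": TCP orientation; "contact_force": force on the tool from outside, world axes, zero at the start; "wrist_torque": the same for the moment, N m; "opening": finger opening in m; "grip_force": force on a finger pad.
Only numpy, scipy, OpenCV 4.12 (cv2) and the standard library are available. Lean on these libraries where they do the work, as an engineer would, in place of code of your own. Each camera call takes 0.05 s, during which the arm holds its last target. There are 200 camera calls.

## Task

Tip the aluminium turbo housing over onto its flat back by pushing on it, so that its round mouth looks straight up, then push it gently along the mat until its round rim touches the face of the steel stop bar, and take the hand away. Push only: do not grip or lift the housing, and leave the spray can, the oil bottle and the wrench alone.

Things in the scene. Friction and masses are not known exactly. Their poses are not given: they have to be found in the camera images.
- housing: Aluminium turbo compressor housing, loose, 0.6 to 1 kg: a round drum standing upright, 137 mm tall, on its outlet flange, a foot 56 (x) by 64 (y) by 12 mm. Origin: centre of the foot's underside. z: from the foot up through the drum; -x: the way the round mouth looks; +x: the way the flat back looks (straight down once it lies on its back). Lying, it is 56 mm high over the drum, 70 over the mouth.
- housing_center (a point): Middle of the drum, on its axis (the housing's x axis direction): 75 mm above the foot's underside when standing, 28 mm above the surface when lying on its back. The rim is 62 mm from this axis, the flat back 28 mm behind, the front face 28 mm ahead. Lying, the foot's flat end stands out 75 mm from the axis on one side.
- housing_mouth (a point): Centre of the mouth's outer end, at x = -42 mm, z = 75 mm in the housing's frame. The mouth is a stub of outer radius 26 mm standing 14 mm out of the front face; its top edge is at z = 101 mm.
- housing_push (a point): Spot on the front face above the mouth, at x = -28 mm, z = 113 mm in the housing's frame; the face is flat up to z = 125 mm, then slopes back to the rim. Pushed here towards +x the housing tips over the back edge of its foot, passes its balance at about 22 degrees and falls onto its back by itself; pushed low it may slide instead.
- stop: Dark steel angle bar bolted to the bench, to the robot's left of the housing, 300 mm long, 35 mm high. Origin: middle of the lower edge of its stop face. Axes: x along the bar (ends at +-150 mm), z up; the upright stop face lies in the plane y = 0 and looks to -y, towards the housing. The housing's rim touches it when housing_center is at y = -62 mm in this frame.
- spray_can: Bystander: loose metal spray can, radius 30 mm, 170 mm tall, upright. Origin: centre of its underside, z up.
- oil_bottle: Bystander: loose grey bottle with a black cap, radius 26 mm, 130 mm tall, upright. Origin: centre of its underside, z up.
- wrench: Bystander: loose steel wrench, 150 mm long, lying flat. Origin near its middle, x along it.
Not all that is in view belongs to the job. What is shaped like the housing but red is not meant.

How it is judged:
By the outcome, as a careful person would: the job done as asked, in the order asked, and still so for the second after the job is handed in, with the robot touching nothing.
It also fails if it takes over 64 s, if anything falls off the work surface, if the arm or the gripper's body presses on something with over 40 N, if the wrist force passes 120 N, or if a joint passes its speed limit or range.

## Working session

There is one attempt and no reset: what is moved stays moved. The work goes in short steps, Python scripts to look and compute and a shell command to move; the robot and the scene stay as the last step left them, time stands still between calls to the robot, and variables do not carry over. Pictures are saved under pics/ and viewed, at most 10 in all, crops included, and the job is handed in when it is done.

```bash
mkdir -p pics; ls
cat > h.py <<'E'
import numpy as np, cv2
from station import status, viewer, ctrl
def grab(n,f):
    d=viewer.get_image(n); cv2.imwrite('pics/'+f,cv2.cvtColor(d['img'],cv2.COLOR_RGB2BGR)); np.savez('pics/'+f+'.npz',**d); return d
def load(f): return dict(np.load('pics/'+f+'.npz'))
def cam(d):
    R=cv2.Rodrigues(np.array(d['rvec'],float))[0]; t=np.array(d['tvec'],float).ravel()
    f=210/np.tan(np.radians(float(d['fovy']))/2); return R,t,f
def ray(d,u,v):
    R,t,f=cam(d); r=R.T@np.array([(u-d['cx'])/f,(v-d['cy'])/f,1.]); return -R.T@t,r
def onz(d,u,v,z):
    o,r=ray(d,u,v); return o+r*(z-o[2])/r[2]
def tri(d1,p1,d2,p2):
    a,r=ray(d1,*p1); b,s=ray(d2,*p2); k=np.linalg.lstsq(np.c_[r,-s],b-a,rcond=None)[0]
    P,Q=a+r*k[0],b+s*k[1]; return (P+Q)/2,np.linalg.norm(P-Q)
def proj(d,P):
    R,t,f=cam(d); c=R@np.array(P)+t; return float(d['cx']+f*c[0]/c[2]),float(d['cy']+f*c[1]/c[2])
E
python3 - <<'E'
from h import *
a=grab('top','top0.png');b=grab('side','side0.png')
for d in(a,b): print(ray(d,280,210),d['fovy'],d['cx'],d['cy'])
cv2.imwrite('pics/both.png',cv2.resize(np.vstack([cv2.imread('pics/top0.png'),cv2.imread('pics/side0.png')]),None,fx=.71,fy=.71))
print(status.get_obs())
E
```

```text
pics
(array([ 0.39349226, -0.07092693,  1.30582181]), array([ 0.07056735, -0.00204319, -0.9975506 ])) 48.44947662750383 275.9042520220562 211.7531272497754
(array([-0.15928205,  0.82808861,  0.8758008 ]), array([ 0.48939041, -0.64453881, -0.58744853])) 55.086042625943236 280.72247294348153 207.954371796806
{'t': 0.1, 'q': array([-1.36799331e+00,  5.33261048e-02,  1.61414517e+00,  1.56106080e-05,
        1.47600181e+00, -1.19025067e-01]), 'dq': array([-0.0018529 , -0.00024173, -0.00212177, -0.00072502,  0.00046901,
       -0.00046881]), 'effort': array([ 9.93625099e-05, -3.94899559e+01, -3.71364927e+01, -1.95127991e-04,
        3.84193962e-03, -7.02407679e-07]), 'tool_pos': array([ 0.1975542 , -0.59231088,  0.20137103]), 'tool_rot': array([-3.09915242e+00, -5.03044125e-01,  9.92474953e-05]), 'contact_force': array([0.28037468, 0.20862812, 0.21241512]), 'wrist_torque': array([ 0.02239003,  0.04664573, -0.03432005]), 'grip_force': 0.0, 'opening': 0.08576055188135176}
```

View pics/top0.png

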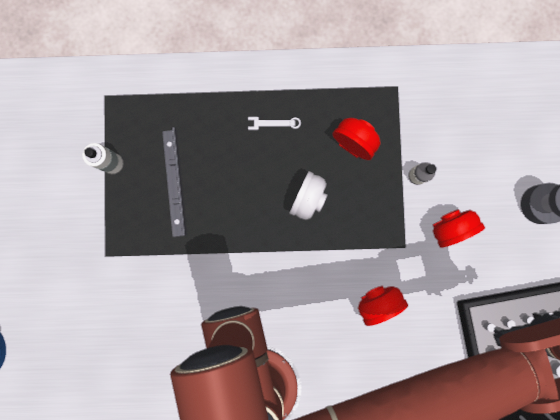

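View pics/side0.png

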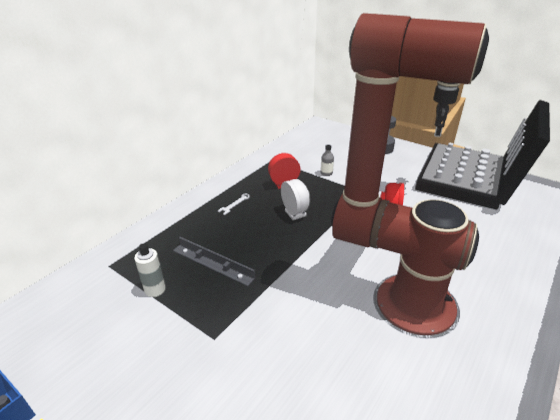

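The candidates for the housing are the silver one at top (308,195) and the red ones at (357,137), (458,228) and (383,305). By the description it is the silver one; the side view shows it at (294,198), standing with its flat back towards the stop. The stop bar is at top (174,182), the spray can at (100,157), the oil bottle at (424,173) and the wrench at (274,123).

Run:
```python
from h import *
a=load('top0.png');b=load('side0.png')
A=cv2.resize(a['img'][145:245,150:350],None,fx=4,fy=4,interpolation=cv2.INTER_CUBIC)
B=cv2.resize(b['img'][140:290,150:350],None,fx=4,fy=4,interpolation=cv2.INTER_CUBIC)[:,:]
cv2.imwrite('pics/crop1.png',cv2.cvtColor(cv2.resize(np.vstack([A[:, :],B[:600]]),None,fx=.6,fy=.6),cv2.COLOR_RGB2BGR))
# stop bar: corners on top view by mask of grey inside mat
h=cv2.cvtColor(a['img'],cv2.COLOR_RGB2HSV)
m=np.zeros(h.shape[:2],np.uint8); m[115:250,150:200]=(h[115:250,150:200,2]>62)*255
m=cv2.morphologyEx(m,cv2.MORPH_OPEN,np.ones((3,3)))
c=max(cv2.findContours(m,0,2)[0],key=cv2.contourArea); r=cv2.minAreaRect(c); print('bar',r); bp=cv2.boxPoints(r); print(bp)
for p in bp: print(onz(a,*p,0.035),onz(a,*p,0.0))
m=np.zeros(h.shape[:2],np.uint8); s=(slice(160,235),slice(270,345)); m[s]=((h[s][...,2]>90)&(h[s][...,1]<60))*255
c=max(cv2.findContours(m,0,2)[0],key=cv2.contourArea); print('hous',cv2.boundingRect(c),cv2.contourArea(c),cv2.minAreaRect(c))
print([ (k,onz(a,*k,.075)) for k in [(308,195)]])
```

```text
bar ((173.03659057617188, 182.04483032226562), (109.77747344970703, 13.421171188354492), 84.47245788574219)
[[161.0701  128.05772]
 [174.42886 126.76494]
 [185.00308 236.03194]
 [171.64432 237.32472]]
[0.72076011 0.24859758 0.035     ] [0.72977347 0.25739768 0.        ]
[0.72319883 0.21150533 0.035     ] [0.73227936 0.21928386 0.        ]
[0.42024221 0.18730444 0.035     ] [0.42097893 0.19441645 0.        ]
[0.41782134 0.22380675 0.035     ] [0.41849139 0.23192408 0.        ]
hous (289, 171, 39, 49) 1073.0 ((310.9365539550781, 197.47071838378906), (28.356271743774414, 46.72499084472656), 24.77513885498047)
[((308, 195), array([ 0.51809321, -0.14876654,  0.075     ]))]
```

View pics/crop1.png

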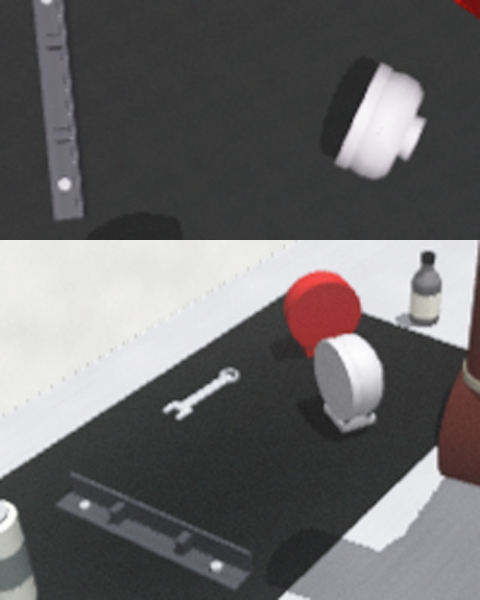

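The crop confirms the choice: silver, standing on its foot, flat back facing the bar. The back edge in the top view runs from about (309.6,172) to (291.7,214), and the bar's upright edge in the side view runs from about (179,237) to (254,270).

Run:
```python
from h import *
a=load('top0.png');b=load('side0.png')
for p in [(179.2,236.7),(254.2,270.4)]: print('bar top edge side',onz(b,*p,.035))
h=cv2.cvtColor(a['img'],cv2.COLOR_RGB2HSV)
m=np.zeros(h.shape[:2],np.uint8); s=(slice(160,235),slice(270,345)); m[s]=((h[s][...,2]>90)&(h[s][...,1]<60))*255
c=max(cv2.findContours(m,0,2)[0],key=cv2.contourArea); hull=cv2.convexHull(c)[:,0]
e=np.roll(hull,-1,0)-hull; L=np.hypot(*e.T); o=np.argsort(-L)[:6]
for i in o: print(hull[i],np.roll(hull,-1,0)[i],L[i])
g=b['img'].mean(2)
mm=np.zeros(g.shape,np.uint8); ss=(slice(172,225),slice(275,320)); mm[ss]=(g[ss]>85)*255
print(g[178:222:3,276:316:2].astype(int))
```

```text
bar top edge side [0.72065046 0.21687395 0.035     ]
bar top edge side [0.42213798 0.19293912 0.035     ]
[296 196] [302 183] 14.317821063276353
[302 183] [308 171] 13.416407864998739
[326 183] [327 195] 12.041594578792296
[319 211] [310 218] 11.40175425099138
[301 218] [291 214] 10.770329614269007
[292 205] [296 196] 9.848857801796104
[[ 87  85  86  88  86  84  84  86  84  85  97  57  58  54  56  56  58  60
   57  55]
 [ 83  86  84  84 130 183 223 234 240 243 246 244 222  87  57  59  58  57
   56  58]
 [ 66  79  81 119 127 126 164 245 246 247 248 250 248 245 155  55  54  54
   53  56]
 [ 49  82  88 129 126 130 127 127 249 249 250 252 252 249 245 160  55  54
   54  54]
 [ 56  56  66 128 126 128 125 130 168 249 247 249 250 248 244 234 116  57
   52  52]
 [ 52  54  57 126 129 125 128 126 131 217 243 233 242 240 238 234 213  50
   54  52]
 [ 54  52  56 120 125 125 126 127 132 130 233 235 227 230 229 225 210  60
   52  53]
 [ 52  51  52 105 126 125 127 128 130 129 201 225 216 215 213 203 191  67
   50  53]
 [ 48  49  52  50 121 126 128 130 131 130 152 203 191 190 193 182 173  61
   52  54]
 [ 52  53  44  37  92 127 123 129 129 129 129 179 169 162 166 154 129  52
   52  51]
 [ 39  39  38  39  40 129 125 124 128 128 129 150 142 142 139 127  61  48
   49  52]
 [ 38  37  38  37  41 129 130 125 125 127 127 129 123 136 108  54  52  51
   49  52]
 [ 48  37  36  39  42  33 102 139 129 120 131 163 170 154 163 110  48  50
   51  51]
 [ 46  47  34  35  37  39  36  83 141 150 149 145 117  72  54  50  50  49
   51  52]
 [ 46  48  50  44  35  35  36  33  57  50  37  36  37  45  49  47  48  47
   52  51]]
```

Run:
```python
from h import *
a=load('top0.png');b=load('side0.png')
g=b['img'].mean(2); m=np.zeros(g.shape,np.uint8); s=(slice(176,212),slice(278,306)); m[s]=((g[s]>103)&(g[s]<137))*255
m=cv2.morphologyEx(m,cv2.MORPH_OPEN,np.ones((3,3))); c=max(cv2.findContours(m,0,1)[0],key=cv2.contourArea)
E=cv2.fitEllipse(c); print(E)
mid=((308.5+290.5)/2,(171+214.5)/2)
P,gap=tri(a,mid,b,E[0]); print('back centre',P,gap, onz(b,*E[0],.075))
p,q=onz(a,308.5,171,.077),onz(a,290.5,214.5,.077); print(p,q,np.linalg.norm(p-q))
d=p-q; d/=np.linalg.norm(d); n=np.array([-d[1],d[0],0]); print('n back',n,np.degrees(np.arctan2(n[0],n[1])))
# mouth: end edge in top
C=onz(b,*E[0],.075)
for n_ang in (15,20,25,30):
  t=np.radians(n_ang); n=np.array([np.sin(t),np.cos(t),0]); w=np.array([n[1],-n[0],0])
  print(n_ang,[np.round(proj(b,C+w*.062*np.cos(k)+np.array([0,0,.062*np.sin(k)])),1) for k in np.arange(0,6.2,np.pi/4)])
  print([np.round(proj(a,C+w*s*.062),1) for s in (1,-1)],'mouth ends top', [np.round(proj(a,C-n*.07+w*s*.026),1) for s in (1,-1)])
print(c[:,0].min(0),c[:,0].max(0))
```

```text
((288.27056884765625, 197.8618927001953), (11.960721969604492, 31.592187881469727), 161.5543212890625)
back centre [ 0.52579051 -0.12572977  0.07580067] 0.0026220946665653803 [ 0.52764403 -0.12606723  0.075     ]
[ 0.58177339 -0.15217419  0.077     ] [ 0.46768255 -0.10075563  0.077     ] 0.12514227237287287
n back [0.41088081 0.91168907 0.        ] 24.26017804543864
15 [array([277.4, 190.4]), array([280.4, 182.2]), array([288.2, 183. ]), array([296.4, 192.8]), array([299.7, 205.7]), array([296.2, 213.6]), array([288.3, 212. ]), array([280.7, 202.6])]
[array([304.6, 169.1]), array([294. , 214.4])] mouth ends top [array([327.3, 188.2]), array([322.9, 207.2])]
20 [array([278.7, 189.9]), array([281.3, 181.9]), array([288.2, 183. ]), array([295.5, 193.2]), array([298.5, 206.3]), array([295.3, 213.9]), array([288.3, 212. ]), array([281.6, 202.2])]
[array([306.6, 169.6]), array([292. , 213.9])] mouth ends top [array([327.5, 190.6]), array([321.4, 209.2])]
25 [array([279.9, 189.5]), array([282.2, 181.6]), array([288.2, 183. ]), array([294.6, 193.5]), array([297.1, 206.7]), array([294.4, 214.3]), array([288.3, 212. ]), array([282.4, 201.9])]
[array([308.5, 170.3]), array([290.1, 213.1])] mouth ends top [array([327.5, 193.1]), array([319.8, 211.1])]
30 [array([281.3, 189.1]), array([283.2, 181.3]), array([288.2, 183. ]), array([293.6, 193.8]), array([295.7, 207.2]), array([293.4, 214.6]), array([288.3, 212. ]), array([283.4, 201.6])]
[array([310.3, 171.2]), array([288.3, 212.2])] mouth ends top [array([327.3, 195.5]), array([318.1, 212.8])]
[281 183] [296 211]
```

```bash
cat >> h.py <<'E'
def go(P,yaw=None):
    "rows-units to reach TCP P; tool x axis turned to bearing yaw(deg) if given"
    o=status.get_obs(); R=cv2.Rodrigues(np.array(o['tool_rot'],float))[0]
    d=R.T@(np.array(P)-o['tool_pos'])/.03
    print('t',round(o['t'],2),'pos',o['tool_pos'].round(4),'F',o['contact_force'].round(1),'open',round(o['opening'],4),'toolx',R[:,0].round(3),'tooly',R[:,1].round(3),'shift units',d.round(2))
E
python3 - <<'E'
from h import *
a=load('top0.png')
for n,p,z in [('wrL',(248,123),0),('wrR',(300,123),0),('wrlow',(252,130),0),('red1',(357,150),.05),('red1b',(350,155),.05),('red2',(458,228),.07),('red3',(383,305),.07)]: print(n,onz(a,*p,z).round(3))
go([.478,-.232,.2])
R=cv2.Rodrigues(status.get_obs()['tool_rot'])[0]
n=np.array([.41,.912,0]); print('n in tool',R.T@n,'angle about tool z of n',np.degrees(np.arctan2((R.T@n)[1],(R.T@n)[0])))
E
```

```text
wrL [0.736 0.01  0.   ]
wrR [ 0.732 -0.138  0.   ]
wrlow [ 0.716 -0.001  0.   ]
red1 [ 0.639 -0.288  0.05 ]
red1b [ 0.626 -0.268  0.05 ]
red2 [ 0.419 -0.541  0.07 ]
red3 [ 0.224 -0.335  0.07 ]
t 0.1 pos [ 0.1976 -0.5923  0.2014] F [0.3 0.2 0.2] open 0.0858 toolx [0.949 0.316 0.   ] tooly [ 0.316 -0.949 -0.002] shift units [12.67 -8.44  0.06]
n in tool [ 0.67741562 -0.73549285  0.00153361] angle about tool z of n -47.3538030223557
```

```bash
python3 -m jog '[[0,0,0,0.95,-0.65,0,-1],[0,0,0,0.95,-0.65,0,-1],[0,0,0,0.95,-0.65,0,-1],[0,0,0,0.95,-0.65,0,-1],[0,0,0,0.95,-0.65,0,-1]]' 20
python3 -m jog '[[0,0,0,0.95,-0.65,0,-1],[0,0,0,0.95,-0.65,0,-1],[0,0,0,0.95,-0.65,0,-1],[0,0,0,0.95,-0.65,0,-1],[0,0,0,0.95,-0.65,0,-1]]'
python3 -m jog '[[0,0,0,0.95,-0.65,0,-1],[0,0,0,0.95,-0.65,0,-1],[0,0,-0.95,0,0,0,-1],[0,0,-0.95,0,0,0,-1],[0,0,-0.95,0,0,0,-1]]'
python3 -m jog '[[0,0,-0.95,0,0,0,-1],[0,0,-0.95,0,0,0,-1],[0,0,-0.95,0,0,0,-1],[0,0,-0.95,0,0,0,-1],[0,0,-0.95,0,0,0,-1]]'
python3 -m jog '[[0,0,-0.95,0,0,0,-1],[0,0,-0.95,0,0,0,-1],[0,0,0,0,0,0,-1],[0,0,0,0,0,0,-1]]'
python3 - <<'E'
from h import *
go([.503-.41*.045,-.177-.912*.045,.114])
E
```

```text
t: 0.72
tool_pos: [0.3024, -0.4541, 0.2019]
tool_rot: [-3.1, -0.503, 0.0]
contact_force: [0.4, 0.6, 0.6]
opening: -0.0001
grip_force: 0.0
t: 1.35
tool_pos: [0.4067, -0.3166, 0.2019]
tool_rot: [-3.1, -0.503, 0.001]
contact_force: [0.3, 0.1, 0.2]
opening: -0.0004
grip_force: 0.0
t: 1.98
tool_pos: [0.4479, -0.2623, 0.2019]
tool_rot: [-3.012, -0.889, 0.001]
contact_force: [-0.2, -0.7, -0.3]
opening: -0.0
grip_force: 0.0
t: 2.6
tool_pos: [0.4478, -0.2625, 0.2019]
tool_rot: [-2.765, -1.489, 0.001]
contact_force: [-0.0, 0.4, 1.4]
opening: 0.0001
grip_force: 0.0
t: 3.1
tool_pos: [0.448, -0.2626, 0.2022]
tool_rot: [-2.636, -1.708, 0.0]
contact_force: [0.2, -0.2, 0.2]
opening: -0.0003
grip_force: 0.0
t 3.1 pos [ 0.448  -0.2626  0.2022] F [ 0.2 -0.2  0.2] open -0.0003 toolx [0.409 0.913 0.   ] tooly [ 0.913 -0.409 -0.001] shift units [1.85 0.51 2.94]
```

```bash
python3 -m jog '[[0,0,0,0.2,0.25,0.95,-1],[0,0,0,0.2,0.26,1,-1],[0,0,0,0.5,0,1,-1],[0,0,0,0.5,0,0,-1],[0,0,0,0,0,0,-1]]'
python3 - <<'E'
from h import *
go([.503,-.177,.114])
a=grab('top','top1.png');b=grab('side','side1.png')
A=cv2.resize(a['img'][140:270,230:400],None,fx=3,fy=3);B=cv2.resize(b['img'][140:240,250:420],None,fx=3,fy=3)
cv2.imwrite('pics/c2.png',cv2.resize(cv2.cvtColor(np.vstack([A,B]),4),None,fx=.85,fy=.85))
E
```

```text
t: 3.72
tool_pos: [0.48, -0.2302, 0.1152]
tool_rot: [2.633, 1.711, 0.001]
contact_force: [-0.3, -0.2, -0.6]
opening: -0.0003
grip_force: 0.0
t 3.73 pos [ 0.48   -0.2302  0.1152] F [-0.3 -0.2 -0.6] open -0.0003 toolx [ 0.407  0.914 -0.   ] tooly [ 0.914 -0.407  0.001] shift units [ 1.93 -0.02  0.04]
```

View pics/c2.png

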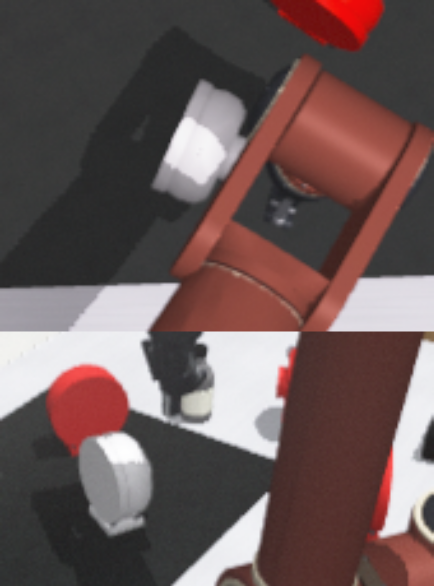

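The picture shows the silver housing still standing at crop (200,140), with the shut gripper waiting on its mouth side at (280,205). Everything lines up for the push.

```bash
python3 -m jog '[[0,0,0,0.4,0,0,-1],[0,0,0,0.4,0,0,-1],[0,0,0,0.3,0,0,-1],[0,0,0,0.2,0,0,-1],[0,0,0,0.1,0,0,-1]]'
python3 -m jog '[[0,0,0,0.1,0,0,-1],[0,0,0,0.1,0,0,-1],[0,0,0,0.1,0,0,-1]]'
```

```text
t: 4.45
tool_pos: [0.4964, -0.1918, 0.1139]
tool_rot: [-2.635, -1.71, 0.0]
contact_force: [-0.1, 0.2, 0.4]
opening: 0.0002
grip_force: 0.0
t: 4.82
tool_pos: [0.5, -0.184, 0.114]
tool_rot: [-2.636, -1.709, 0.0]
contact_force: [-0.0, 0.3, 0.4]
opening: -0.0001
grip_force: 0.0
```

```bash
python3 -m jog '[[0,0,0,0.1,0,0,-1],[0,0,0,0.1,0,0,-1]]'
python3 -m jog '[[0,0,0,0.15,0,-0.03,-1],[0,0,0,0.15,0,-0.03,-1]]'
python3 -m jog '[[0,0,0,0.15,0,-0.04,-1],[0,0,0,0.15,0,-0.04,-1]]'
```

```text
t: 5.08
tool_pos: [0.5025, -0.1785, 0.114]
tool_rot: [2.636, 1.709, -0.0]
contact_force: [-0.1, 0.4, -0.3]
opening: -0.0003
grip_force: 0.0
t: 5.32
tool_pos: [0.5063, -0.1701, 0.1159]
tool_rot: [2.636, 1.71, 0.0]
contact_force: [0.1, 0.0, -0.7]
opening: -0.0001
grip_force: 0.0
t: 5.58
tool_pos: [0.51, -0.1618, 0.1184]
tool_rot: [2.636, 1.71, 0.0]
contact_force: [-0.3, -0.7, -0.4]
opening: 0.0001
grip_force: 0.0
```

Run:
```python
from h import *
b=grab('side','side2.png');w=grab('wrist','w2.png')
B=cv2.resize(b['img'][140:240,250:390],None,fx=4,fy=4);W=cv2.resize(w['img'],(560,420))[:, :]
cv2.imwrite('pics/c3.png',cv2.resize(cv2.cvtColor(np.vstack([B,W]),4),None,fx=.72,fy=.72))
```

```text
(no output)
```

View pics/c3.png

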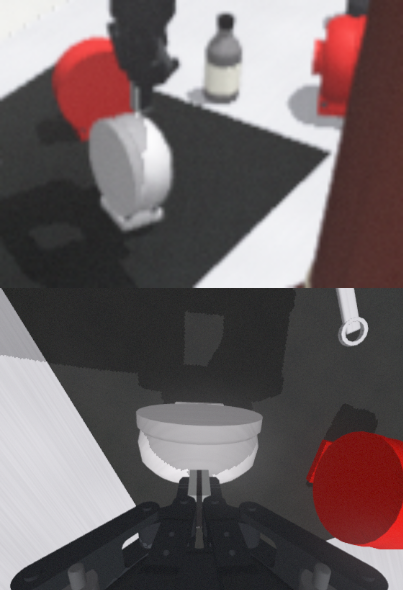

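The side picture shows the finger at the top of the housing's front (crop 135,100). The wrist view shows the fingertip centred at its front face (200,475). I'll check whether it has already tilted.

```bash
cat >> h.py <<'E'
def back(b):
    g=b['img'].mean(2); m=np.zeros(g.shape,np.uint8); s=(slice(170,225),slice(265,310)); m[s]=((g[s]>103)&(g[s]<140))*255
    m=cv2.morphologyEx(m,cv2.MORPH_OPEN,np.ones((3,3))); c=max(cv2.findContours(m,0,1)[0],key=cv2.contourArea)
    return cv2.fitEllipse(c),c[:,0].min(0),c[:,0].max(0),cv2.contourArea(c)
E
python3 - <<'E'
from h import *
print(back(load('side0.png')));print(back(load('side2.png')))
b=load('side2.png'); C=np.array([.5258,-.1257,0]); n=np.array([.41,.912,0])
for th in (0,8,16,22):
  t=np.radians(th); print(th,proj(b,C+n*.075*np.sin(t)+[0,0,.075*np.cos(t)]),proj(b,C+n*.137*np.sin(t)+[0,0,.137*np.cos(t)]))
print('fingertip at',proj(b,status.get_obs()['tool_pos']))
E
```

```text
(((290.3318786621094, 200.61080932617188), (14.701567649841309, 36.574581146240234), 152.2943115234375), array([281, 183], dtype=int32), array([304, 214], dtype=int32), 338.5)
(((288.3141174316406, 198.4424285888672), (11.522833824157715, 34.33500289916992), 161.2122802734375), array([281, 182], dtype=int32), array([296, 214], dtype=int32), 305.0)
0 (288.6343594827244, 198.08063393712305) (288.61853880484927, 183.17846619073825)
8 (286.0691451773109, 199.09436387528027) (283.79941906781465, 185.01081268733884)
16 (283.54443630099144, 200.43571053460147) (279.0401986535751, 187.4838957349186)
22 (281.71036553724855, 201.6407696504475) (275.57737849211276, 189.7292964289245)
fingertip at (298.27188003492046, 184.57564879614986)
```

```bash
python3 - <<'E'
from h import *
w=load('w2.png'); n=np.array([.41,.912,0]); lat=np.array([.912,-.41,0]); B=np.array([.5258,-.1257,0])
f=lambda P:np.round(np.array(proj(w,P))/560*403+[0,288],0)
H=lambda x,y,z:B+n*(x-.028)+lat*y+np.array([0,0,z])
for s in [(.028,0,.137),(.028,.062,.075),(.028,-.062,.075),(-.028,0,.113),(-.028,0,.125),(-.042,0,.101),(-.028,.04,.113)]: print(s,f(H(*s)))
print('tcp',f(status.get_obs()['tool_pos']));
E
python3 - <<'E'
import cv2,numpy as np
w=cv2.imread('pics/w2.png'); cv2.imwrite('pics/c4.png',cv2.resize(w[130:330,160:400],None,fx=3,fy=3,interpolation=2))
E
```

```text
(0.028, 0, 0.137) [198. 426.]
(0.028, 0.062, 0.075) [259. 412.]
(0.028, -0.062, 0.075) [138. 411.]
(-0.028, 0, 0.113) [198. 478.]
(-0.028, 0, 0.125) [198. 485.]
(-0.042, 0, 0.101) [198. 485.]
(-0.028, 0.04, 0.113) [241. 479.]
tcp [199. 464.]
```

View pics/c4.png

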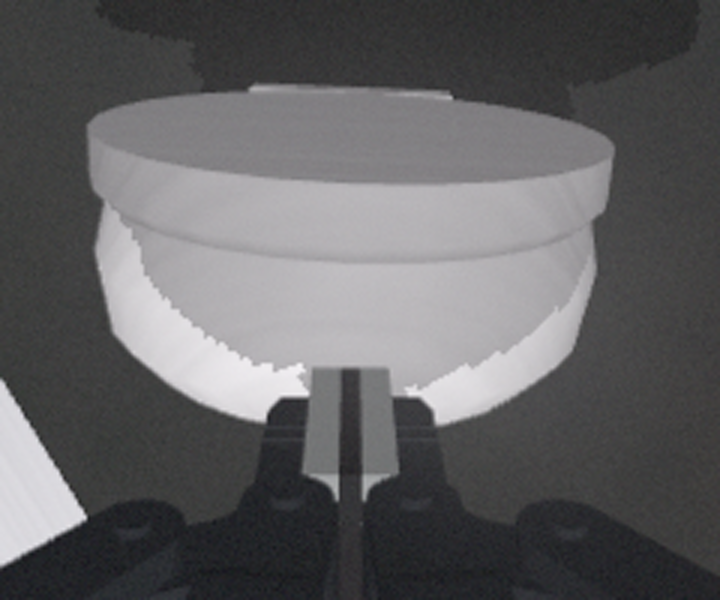

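Run:
```python
from h import *
b=load('side1.png');a=load('top1.png'); T=np.array([.48,-.2302,.1152])
for dz in (0,.01,.02,.03): print(dz,proj(b,T+[0,0,dz]),proj(a,T+[0,0,dz]), proj(load('side2.png'),np.array([.51,-.1618,.1184+dz])))
x0,y0=300,140
B=cv2.resize(b['img'][y0:y0+50,x0:x0+50],None,fx=8,fy=8,interpolation=cv2.INTER_NEAREST)
B2=cv2.resize(load('side2.png')['img'][150:200,270:320],None,fx=8,fy=8,interpolation=cv2.INTER_NEAREST)
cv2.imwrite('pics/c5.png',cv2.cvtColor(np.hstack([B,B2]),4))
```

```text
0 (316.02115415437015, 179.6157815605054) (341.3233900791218, 207.2375260580499) (298.29401615179296, 184.59707280584868)
0.01 (316.1298948105316, 177.22451990630842) (341.8402911708416, 206.9356211312757) (298.3316027168299, 182.17288400736206)
0.02 (316.23952211496265, 174.81376041126123) (342.36598798852253, 206.62857891025945) (298.36950265377425, 179.72848392681337)
0.03 (316.35004695636854, 172.38326362726488) (342.90070696428484, 206.31626714344702) (298.40771989806296, 177.26361874366535)
```

View pics/c5.png

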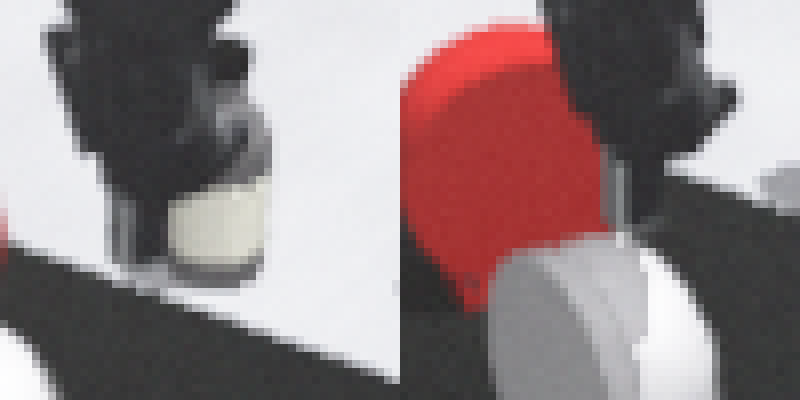

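The tip's real pixel in the side view is about (317,173), while the reported TCP projects to (316,179.6). So the fingertips sit about 27 mm higher than reported, the finger is passing above the housing, and nothing has been touched. I'll back off, go lower and push again, watching the force.

```bash
python3 -m jog '[[0,0,0,-0.6,0,0,-1],[0,0,0,-0.8,0,0,-1],[0,0,0,-0.8,0,0,-1],[0,0,0,0,0,0.5,-1],[0,0,0,0,0,0.5,-1]]'
python3 -m jog '[[0,0,0,0.3,0,0,-1],[0,0,0,0.3,0,0,-1],[0,0,0,0.2,0,0,-1],[0,0,0,0,0,0,-1]]'
python3 - <<'E'
from h import *
go([.503,-.177,.09])
b=grab('side','side3.png')
print(proj(b,status.get_obs()['tool_pos']))
B=cv2.resize(b['img'][150:220,265:335],None,fx=7,fy=7,interpolation=cv2.INTER_NEAREST)
cv2.imwrite('pics/c6.png',cv2.cvtColor(B,4))
E
```

```text
t: 6.3
tool_pos: [0.4824, -0.2225, 0.0869]
tool_rot: [-2.636, -1.708, 0.0]
contact_force: [-0.9, 0.0, -0.6]
opening: -0.0001
grip_force: 0.0
t: 6.8
tool_pos: [0.4933, -0.1999, 0.0888]
tool_rot: [2.634, 1.711, 0.001]
contact_force: [-0.8, -0.3, -0.3]
opening: -0.0001
grip_force: 0.0
t 6.8 pos [ 0.4933 -0.1999  0.0888] F [-0.8 -0.3 -0.3] open -0.0001 toolx [ 0.406  0.914 -0.   ] tooly [ 0.914 -0.406  0.001] shift units [ 0.83 -0.02 -0.04]
(308.13889194941186, 188.3900129306724)
```

View pics/c6.png

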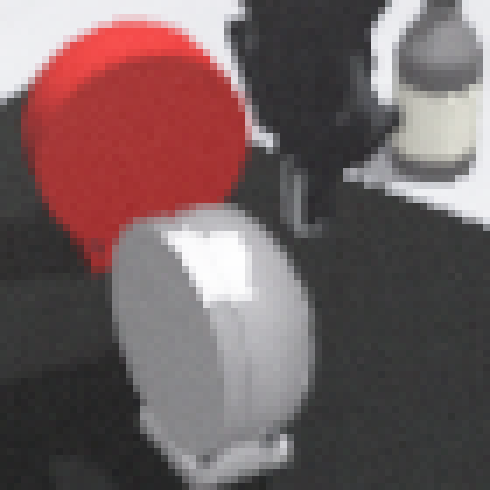

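The finger tip shows at side pixel (308.3,183), so it is really about 0.112 m high, which is the right push height. The housing still stands. Pushing on slowly.

```bash
python3 -m jog '[[0,0,0,0.15,0,0,-1],[0,0,0,0.15,0,0,-1],[0,0,0,0.15,0,0,-1]]'
python3 -m jog '[[0,0,0,0.15,0,0,-1],[0,0,0,0.15,0,0,-1]]'
python3 -m jog '[[0,0,0,0.15,0,-0.03,-1],[0,0,0,0.15,0,-0.03,-1],[0,0,0,0.15,0,-0.04,-1]]'
```

```text
t: 7.22
tool_pos: [0.4983, -0.188, 0.0882]
tool_rot: [2.636, 1.709, 0.0]
contact_force: [-0.3, -0.7, 0.7]
opening: -0.0003
grip_force: 0.0
t: 7.48
tool_pos: [0.5022, -0.1803, 0.0887]
tool_rot: [2.635, 1.709, -0.0]
contact_force: [-1.0, -3.1, 2.9]
opening: 0.0002
grip_force: 1.1
t: 7.85
tool_pos: [0.5075, -0.1673, 0.0913]
tool_rot: [-2.636, -1.71, -0.0]
contact_force: [-0.7, -1.4, 1.8]
opening: 0.0003
grip_force: 0.7
```

```bash
python3 -m jog '[[0,0,0,0.15,0,-0.05,-1],[0,0,0,0.15,0,-0.04,-1],[0,0,0,0.15,0,-0.04,-1]]'
python3 - <<'E'
from h import *
b=grab('side','side4.png'); print(back(b))
E
```

```text
t: 8.22
tool_pos: [0.5127, -0.1548, 0.0948]
tool_rot: [-2.635, -1.709, 0.0]
contact_force: [0.3, -0.4, 0.2]
opening: -0.0002
grip_force: 0.2
(((283.72052001953125, 201.47979736328125), (5.830602169036865, 32.85696029663086), 150.02761840820312), array([275, 187], dtype=int32), array([292, 214], dtype=int32), 143.0)
```

```bash
python3 -m jog '[[0,0,0,0.15,0,-0.03,-1],[0,0,0,0.15,0,-0.03,-1],[0,0,0,0.15,0,-0.02,-1]]'
python3 -m jog '[[0,0,0,0.15,0,-0.02,-1],[0,0,0,0.15,0,-0.02,-1],[0,0,0,0,0,0,-1],[0,0,0,0,0,0,-1]]'
python3 - <<'E'
from h import *
b=grab('side','side5.png');a=grab('top','top5.png')
B=cv2.resize(b['img'][150:270,200:360],None,fx=3,fy=3);A=cv2.resize(a['img'][120:260,190:350],None,fx=3,fy=3)
cv2.imwrite('pics/c7.png',cv2.resize(cv2.cvtColor(np.vstack([B,A]),4),None,fx=.76,fy=.76))
E
```

```text
t: 8.65
tool_pos: [0.5185, -0.1426, 0.0975]
tool_rot: [-2.636, -1.709, -0.0]
contact_force: [-0.4, -0.7, -0.5]
opening: 0.0006
grip_force: 0.0
t: 9.15
tool_pos: [0.522, -0.1348, 0.0987]
tool_rot: [-2.636, -1.71, 0.0]
contact_force: [0.3, 0.4, -0.2]
opening: -0.0003
grip_force: 0.0
```

View pics/c7.png

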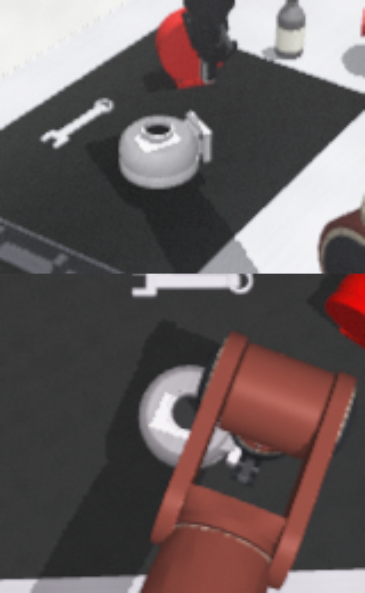

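The housing lies on its back: mouth up at crop (157,130) in the side view, foot towards the gripper, wrench and the others untouched. Now I'll back off, half-open the fingers for a two-point push on the foot end, and measure.

```bash
python3 -m jog '[[0,0,0,-0.8,0,0,-1],[0,0,0,-0.8,0,0,-0.3],[0,0,0,-0.8,0,0,-0.3],[0,0,0,-0.5,0,0,-0.3],[0,0,0,0,0,0,-0.3]]'
python3 - <<'E'
from h import *
b=grab('side','side6.png');a=grab('top','top6.png'); go([0.5,-.2,0])
# top: bright grey blob on mat
for nm,d,s,z in (('top',a,(slice(140,235),slice(225,330)),.03),('side',b,(slice(180,245),slice(225,300)),.03)):
    h=cv2.cvtColor(d['img'],cv2.COLOR_RGB2HSV); m=np.zeros(h.shape[:2],np.uint8); m[s]=((h[s][...,2]>95)&(h[s][...,1]<45))*255
    c=max(cv2.findContours(m,0,1)[0],key=cv2.contourArea); print(nm,cv2.boundingRect(c),cv2.contourArea(c),cv2.minEnclosingCircle(c))
    dk=np.zeros_like(m); x,y,w,hh=cv2.boundingRect(c); t=(slice(y,y+hh),slice(x,x+w)); full=cv2.drawContours(np.zeros_like(m),[c],-1,255,-1); dk=((full>0)&(h[...,2]<85)).astype(np.uint8)
    for k in cv2.findContours(dk,0,1)[0]:
        if cv2.contourArea(k)>8: M=cv2.moments(k); u=M['m10']/M['m00'];v=M['m01']/M['m00']; print(' hole',u,v,cv2.contourArea(k),onz(d,u,v,.065))
P=np.array([.557,-.0575,0]); print([proj(b,P+[0,0,z]) for z in(.028,.07)],[proj(a,P+[0,0,z]) for z in(.028,.07)])
E
```

```text
t: 9.88
tool_pos: [0.4863, -0.2148, 0.0987]
tool_rot: [-2.637, -1.707, -0.0]
contact_force: [0.7, 0.5, 0.8]
opening: 0.0296
grip_force: 0.0
t 9.97 pos [ 0.4867 -0.2139  0.0987] F [-0.3  0.2 -0.2] open 0.0299 toolx [0.408 0.913 0.   ] tooly [ 0.913 -0.408 -0.   ] shift units [0.6  0.22 3.29]
top (251, 160, 53, 45) 1657.0 ((276.72418212890625, 182.36865234375), 26.27850341796875)
 hole 272.73741007194246 180.57553956834533 139.0 [ 0.56078429 -0.05644904  0.065     ]
side (252, 199, 41, 34) 1014.5 ((272.5, 216.0), 21.476831436157227)
 hole 269.11764705882354 206.55882352941177 17.0 [ 0.55903306 -0.05582877  0.065     ]
[(270.17013879013825, 215.0768017248689), (269.8351373974266, 205.35394944191296)] [(273.3691433797055, 183.72001361222596), (273.14401818093177, 181.72246787195652)]
```

```bash
python3 -m jog '[[0,0,0,0,0,0.8,-0.3],[0,0,0,0,0,0.8,-0.3],[0,0,0,0,0,0.7,-0.3],[0,0,0,0,0,0.5,-0.3],[0,0,0,0,0,0.2,-0.3]]'
python3 - <<'E'
from h import *
a=load('top6.png'); h=cv2.cvtColor(a['img'],cv2.COLOR_RGB2HSV); m=np.zeros(h.shape[:2],np.uint8); s=(slice(140,235),slice(225,330)); m[s]=((h[s][...,2]>95)&(h[s][...,1]<45))*255
c=max(cv2.findContours(m,0,1)[0],key=cv2.contourArea)[:,0]
C=np.array([.56,-.0565]); P=np.array([onz(a,*p,.045)[:2] for p in c])-C; r=np.hypot(*P.T); i=r>.067
for p,k in zip(c[i],P[i]): print(p,k.round(3),r[i][0].round(3),np.degrees(np.arctan2(-k[0],-k[1])).round(0))
b=grab('side','side7.png'); T=status.get_obs()['tool_pos']; print(T,[proj(b,T+[0,0,z]) for z in(0,.025)])
g=b['img'].mean(2).astype(int); u=int(proj(b,T)[0]); print(g[185:235:2,u-10:u+14:2])
E
```

```text
t: 10.6
tool_pos: [0.4863, -0.2135, 0.0078]
tool_rot: [-2.634, -1.71, 0.001]
contact_force: [-0.4, -0.5, 0.4]
opening: 0.0301
grip_force: 0.0
[289 201] [-0.054 -0.042] 0.068 52.0
[289 202] [-0.056 -0.042] 0.068 53.0
[290 203] [-0.059 -0.045] 0.068 53.0
[291 203] [-0.059 -0.047] 0.068 51.0
[292 203] [-0.059 -0.05 ] 0.068 50.0
[293 203] [-0.059 -0.053] 0.068 48.0
[294 202] [-0.057 -0.056] 0.068 46.0
[294 201] [-0.054 -0.056] 0.068 44.0
[295 200] [-0.051 -0.058] 0.068 41.0
[295 199] [-0.049 -0.059] 0.068 40.0
[296 198] [-0.046 -0.061] 0.068 37.0
[296 197] [-0.043 -0.061] 0.068 35.0
[297 196] [-0.041 -0.064] 0.068 32.0
[297 195] [-0.038 -0.064] 0.068 31.0
[297 194] [-0.035 -0.064] 0.068 29.0
[298 193] [-0.033 -0.067] 0.068 26.0
[298 192] [-0.03  -0.067] 0.068 24.0
[299 191] [-0.027 -0.07 ] 0.068 21.0
[299 190] [-0.024 -0.07 ] 0.068 19.0
[300 189] [-0.022 -0.073] 0.068 17.0
[300 188] [-0.019 -0.073] 0.068 15.0
[300 187] [-0.016 -0.073] 0.068 13.0
[301 186] [-0.014 -0.076] 0.068 10.0
[301 185] [-0.011 -0.076] 0.068 8.0
[302 184] [-0.008 -0.079] 0.068 6.0
[302 183] [-0.006 -0.079] 0.068 4.0
[... 951 characters left out ...]
 48  49  53  53  51  51  51  51  49]
 [ 39  42  38  40  40  41  45  53  52  51  53  53]
 [ 38  42  43  40  38  39  49  57  52  53  54  53]
 [ 37  39  39  40  37  39  41  53  53  52  54  52]
 [ 40  41  37  38  40  36  49  51  53  55  52  52]
 [ 38  39  38  38  48  51  52  51  52  52  54  53]
 [ 39  38  39  42  45  54  52  53  52  53  51  54]
 [ 41  35  39  40  41  40  52  51  53  50  53  54]
 [ 42  42  41  43  39  42  53  53  55  54  53  53]
 [ 41  41  41  40  43  46  55  56  54  55  55  53]
 [ 42  38  40  43  54  53  52  55  53  55  53  57]
 [ 41  39  40  40  53  57  55  52  54  54  51  53]
 [ 40  40  42  40  38  52  54  52  52  52  54  51]
 [ 38  42  41  41  40  51  54  55  54  53  55 137]]
```

The foot's end face spans bearings of 0–53°, middle about 26°, so it is square to the tool. Pushing now.

```bash
python3 -m jog '[[0,0,0,0.8,0,0,-0.3],[0,0,0,0.8,0,0,-0.3],[0,0,0,0.6,0,0,-0.3],[0,0,0,0.2,0,0,-0.3],[0,0,0,0.2,0,0,-0.3]]'
python3 -m jog '[[0,0,0,0.2,0,0,-0.3],[0,0,0,0.2,0,0,-0.3],[0,0,0,0.2,0,0,-0.3]]'
python3 -m jog '[[0,0,0,0.2,0,0,-0.3],[0,0,0,0.2,0,0,-0.3],[0,0,0,0.2,0,0,-0.3]]'
cat >> h.py <<'E'
def mouth(n,f):
    "centre of the dark mouth hole at z=.065 from view n, tracked as a hole in the grey blob"
    d=grab(n,f); h=cv2.cvtColor(d['img'],cv2.COLOR_RGB2HSV); s=(slice(100,245),slice(192,330)) if n=='top' else (slice(150,290),slice(170,300))
    m=np.zeros(h.shape[:2],np.uint8); m[s]=((h[s][...,2]>95)&(h[s][...,1]<45))*255
    cs,hi=cv2.findContours(m,cv2.RETR_CCOMP,1)
    for k,q in zip(cs,hi[0]):
        if q[3]>=0 and cv2.contourArea(k)>8 and cv2.contourArea(cs[q[3]])>300:
            M=cv2.moments(k); u,v=M['m10']/M['m00'],M['m01']/M['m00']; P=onz(d,u,v,.065)
            print(n,round(u,1),round(v,1),cv2.contourArea(k),'centre',P[:2].round(4),'gap to bar mm',((.1935+.0803*(P[0]-.421)-P[1])*996.8-62).round(1))
E
python3 - <<'E'
from h import *
mouth('top','t8.png');mouth('side','s8.png')
E
```

```text
t: 11.28
tool_pos: [0.5186, -0.143, 0.0089]
tool_rot: [2.635, 1.709, -0.0]
contact_force: [-0.4, -0.1, -0.1]
opening: 0.0299
grip_force: 0.0
t: 11.65
tool_pos: [0.5257, -0.1274, 0.0087]
tool_rot: [2.635, 1.708, -0.002]
contact_force: [-0.9, -4.7, 0.0]
opening: 0.03
grip_force: 2.3
t: 12.02
tool_pos: [0.5328, -0.1101, 0.0087]
tool_rot: [2.635, 1.71, -0.002]
contact_force: [-2.4, -5.4, 0.3]
opening: 0.03
grip_force: 2.8
top 296.5 122.5 17.0 centre [ 0.7164 -0.1251] gap to bar mm 279.3
side 262.2 209.3 41.5 centre [ 0.5684 -0.0293] gap to bar mm 171.9
```

```bash
python3 -m jog '[[0,0,0,0.3,0,0,-0.3],[0,0,0,0.3,0,0,-0.3],[0,0,0,0.3,0,0,-0.3],[0,0,0,0.3,0,0,-0.3],[0,0,0,0.3,0,0,-0.3]]'
python3 -m jog '[[0,0,0,0.3,0,0,-0.3],[0,0,0,0.3,0,0,-0.3],[0,0,0,0.3,0,0,-0.3],[0,0,0,0.2,0,0,-0.3]]'
python3 - <<'E'
from h import *
mouth('top','t9.png');mouth('side','s9.png')
E
```

```text
t: 12.75
tool_pos: [0.5511, -0.0692, 0.0087]
tool_rot: [2.635, 1.71, -0.002]
contact_force: [-2.1, -5.5, 1.6]
opening: 0.0298
grip_force: 3.0
t: 13.25
tool_pos: [0.5645, -0.039, 0.0087]
tool_rot: [2.635, 1.71, -0.002]
contact_force: [-2.6, -6.6, 0.8]
opening: 0.0296
grip_force: 3.1
top 296.5 122.5 17.0 centre [ 0.7164 -0.1251] gap to bar mm 279.3
side 241.8 216.2 49.5 centre [0.5997 0.0417] gap to bar mm 103.7
```

```bash
python3 -m jog '[[0,0,0,0.3,0,0,-0.3],[0,0,0,0.3,0,0,-0.3],[0,0,0,0.3,0,0,-0.3],[0,0,0,0.3,0,0,-0.3],[0,0,0,0.3,0,0,-0.3]]'
python3 -m jog '[[0,0,0,0.3,0,0,-0.3],[0,0,0,0.3,0,0,-0.3],[0,0,0,0.3,0,0,-0.3],[0,0,0,0.2,0,0,-0.3]]'
python3 - <<'E'
from h import *
mouth('top','t10.png');mouth('side','s10.png')
E
```

```text
t: 13.98
tool_pos: [0.5827, 0.0017, 0.0087]
tool_rot: [2.635, 1.709, -0.003]
contact_force: [-2.7, -5.4, 2.6]
opening: 0.0299
grip_force: 3.3
t: 14.48
tool_pos: [0.5962, 0.0318, 0.0087]
tool_rot: [2.635, 1.71, -0.003]
contact_force: [-2.8, -6.2, 2.2]
opening: 0.0299
grip_force: 3.5
top 296.6 122.5 18.0 centre [ 0.7165 -0.1254] gap to bar mm 279.6
side 220.3 223.3 51.5 centre [0.6316 0.1125] gap to bar mm 35.6
```

```bash
python3 -m jog '[[0,0,0,0.2,0,0,-0.3],[0,0,0,0.2,0,0,-0.3],[0,0,0,0.2,0,0,-0.3],[0,0,0,0.2,0,0,-0.3],[0,0,0,0.1,0,0,-0.3]]'
python3 -m jog '[[0,0,0,0.05,0,0,-0.3],[0,0,0,0.05,0,0,-0.3],[0,0,0,0.05,0,0,-0.3]]'
python3 - <<'E'
from h import *
mouth('side','s11.png')
E
```

```text
t: 15.2
tool_pos: [0.6072, 0.0562, 0.0088]
tool_rot: [2.635, 1.71, -0.003]
contact_force: [-2.5, -7.4, 3.0]
opening: 0.03
grip_force: 3.6
t: 15.58
tool_pos: [0.6089, 0.0601, 0.0087]
tool_rot: [2.635, 1.709, -0.003]
contact_force: [-3.1, -6.5, 2.3]
opening: 0.0298
grip_force: 3.6
side 211.6 226.1 56.5 centre [0.6439 0.14  ] gap to bar mm 9.2
```

```bash
python3 -m jog '[[0,0,0,0.06,0,0,-0.3],[0,0,0,0.06,0,0,-0.3]]'|sed -n '1,2p;4p'
python3 -m jog '[[0,0,0,0.05,0,0,-0.3],[0,0,0,0.04,0,0,-0.3]]'|sed -n '1,2p;4p'
python3 -m jog '[[0,0,0,0.04,0,0,-0.3]]'|sed -n '1,2p;4p'
python3 -m jog '[[0,0,0,0.04,0,0,-0.3]]'|sed -n '1,2p;4p'
```

```text
t: 15.88
tool_pos: [0.6103, 0.0634, 0.0087]
contact_force: [-2.7, -6.1, 3.0]
t: 16.12
tool_pos: [0.6114, 0.0658, 0.0087]
contact_force: [-2.7, -7.2, 3.3]
t: 16.25
tool_pos: [0.6117, 0.0664, 0.0087]
contact_force: [-5.9, -10.3, 3.7]
t: 16.38
tool_pos: [0.6118, 0.0664, 0.0088]
contact_force: [-6.4, -13.1, 5.3]
```

The force jumped from 7 to 14 N and the tool stalled, so the rim is on the bar. Now I'll withdraw straight back and check.

```bash
python3 -m jog '[[0,0,0,-0.1,0,0,-0.3],[0,0,0,-0.3,0,0,-0.3],[0,0,0,-0.6,0,0,-0.3],[0,0,0,-0.8,0,0,-0.3],[0,0,0,-0.8,0,0,-0.3]]'
python3 -m jog '[[0,0,0,-0.5,0,-0.8,-0.3],[0,0,0,-0.5,0,-1,-0.3],[0,0,0,-0.8,0,-1,-0.3],[0,0,0,-0.8,0,-1,-0.3],[0,0,0,-0.8,0,-1,-0.3]]'
python3 -m jog '[[0,0,0,-1,0,0,-0.3],[0,0,0,-1,0,0,-0.3],[0,0,0,-1,0,0,-0.3],[0,0,0,-1,0,0,-0.3],[0,0,0,0,0,0,-0.3]]'
python3 - <<'E'
from h import *
mouth('top','t12.png');mouth('side','s12.png')
A=cv2.resize(load('t12.png')['img'][90:260,80:350],None,fx=2,fy=2,interpolation=2);B=cv2.resize(load('s12.png')['img'][170:290,120:390],None,fx=2,fy=2,interpolation=2)
cv2.imwrite('pics/c13.png',cv2.cvtColor(np.vstack([A,B]),4))
E
```

```text
t: 17.0
tool_pos: [0.5804, -0.0032, 0.0086]
tool_rot: [-2.635, -1.709, -0.0]
contact_force: [0.1, -0.1, 0.9]
opening: 0.0299
grip_force: 0.0
t: 17.62
tool_pos: [0.5386, -0.0963, 0.1535]
tool_rot: [-2.636, -1.709, -0.001]
contact_force: [0.9, -0.1, -0.3]
opening: 0.0298
grip_force: 0.0
t: 18.25
tool_pos: [0.4896, -0.2063, 0.1525]
tool_rot: [-2.638, -1.705, -0.0]
contact_force: [0.9, -0.3, -0.6]
opening: 0.0301
grip_force: 0.0
top 296.5 122.5 17.0 centre [ 0.7164 -0.1251] gap to bar mm 279.3
side 209.8 226.8 51.5 centre [0.6463 0.1461] gap to bar mm 3.3
```

View pics/c13.png

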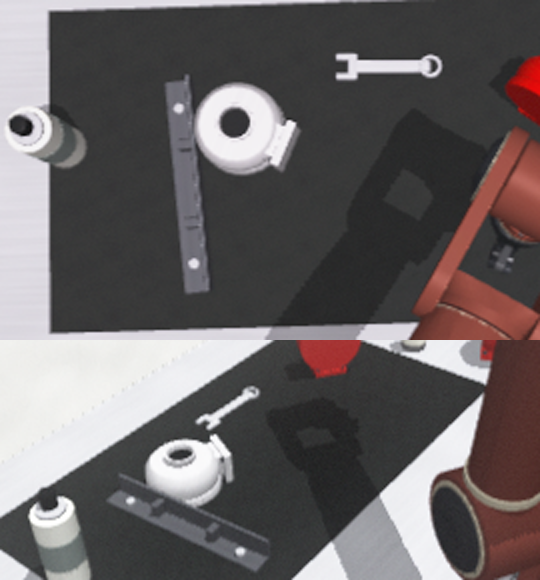

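The top crop shows the housing mouth up at (235,122), its rim at about (196,128) against the bar's face, with the foot on the far side. The can, bottle and wrench are where they were, and the hand is clear. One numeric check of the gap before handing in.

Run:
```python
from h import *
a=load('t12.png'); g=a['img'].mean(2).astype(int)
for v in range(148,162,2): print(v,g[v,164:186])
print(onz(a,197.5,151,.065)); C=np.array([.6463,.1461]); nb=np.array([-.08,.997])
# rows: where the rim (z~.008) and face's lower/top edges should appear if touching
P=C+nb*.062
for z in(0,.01,.02,.035): print(z,proj(a,[*P,z]))
```

```text
148 [ 99 114 114 114 112 111 113 113 115 106 106 126  97 104 154 196 235 243
 243 242 242 242]
150 [ 97 113 115 113 112 111 112 113 115 114 116 120  88 128 171 221 241 243
 242 242 242 242]
152 [ 85 108 113 114 111 112 113 112 115 114 121 122  94 138 177 227 241 242
 242 242 242 242]
154 [ 78 105 114 113 112 112 113 113 114 115 114 114 102 143 180 220 239 242
 242 242 242 242]
156 [ 77 104 114 113 112 113 112 113 113 114 104 107 104 138 170 204 236 242
 242 242 242 242]
158 [ 66 100 114 113 113 113 113 112 112 115 106 108 124 119 151 182 222 240
 242 242 242 242]
160 [ 57  98 114 114 110 108 105 105 107 110 110 115 121  89 127 169 186 223
 240 242 242 242]
[0.64721444 0.14365511 0.065     ]
0 (178.93033484689445, 158.27949011128592)
0.01 (178.16099149477134, 157.634752565655)
0.02 (177.3798520044249, 156.9801294296891)
0.035 (176.185424635634, 155.97915610865707)
```

```bash
python3 -c "
from station import finish_job; print(finish_job())"
```

```text
the job is handed in; nothing more can be done
None
```

I tipped the housing onto its back with its mouth up, pushed it until the force jumped and the tool stalled with its rim at the stop bar, took the hand away and handed the job in at about 18 s. The final pictures show no visible gap (resolution about 3 mm) and the can, bottle and wrench untouched.

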